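Click a ball-screw slide up to its station mark

TASK

The small ball-screw slide on the bench is parked a few clicks short of its station. With a fingertip, flick the top edge of its six-lobed click wheel away from the robot, click by click, until the wheel rests in the click where the orange lobe stands straight up and the carriage's white pointer is level with the green post. Do not run past that click, move the carriage only by the wheel, and leave the loose parts around it where they stand.

Things in the scene. Friction and masses are not known exactly. Their poses are not given: they have to be found in the camera images.
- slide_unit: The fixed slide: black base 74 x 300 mm (y = 25 to 325 mm) with rails and a level screw. Origin on the bench straight below the wheel's centre. z up; y along the screw from wheel to carriage; x level, square to the screw, away from the robot: the way the wheel's top is flicked. Black bearing block 68 mm high from y = 30 mm. Its place and yaw vary.
- wheel_axle (a point): Wheel's centre on its level axle (along the unit's y), 50 mm above the bench; axes as the unit. Wheel 92 mm across six lobes 60 degrees apart, five grey, one orange: bars 9 mm wide ending in round tips of 6 mm radius centred 40 mm from the axle, 20 mm thick (y = -10 to 10 mm); hub radius 19 mm.
- wheel_top (a point): Point on the unit 46 mm above the axle (96 mm above the bench), where the tip of the upright lobe is. At rest in any click one lobe stands straight up here; the lobe 60 degrees behind it (-x side) reaches only 76 mm above the bench, so a fingertip can come down behind the upright lobe to about 80 mm above the bench and push it along +x.
- wheel (a joint): Wheel angle (rad), growing as its top moves along the unit's +x. It rests in sprung clicks every 1.047 rad; 0 is the wanted click (orange lobe up). It starts 2 to 5 clicks short, about -2.09 to -5.24. 2 to 4 N on the upright lobe's tip turns it; past half a click it snaps on to the next, or, if the finger blocks the following lobe, as soon as the finger is lifted out.
- carriage: Aluminium carriage with green-ended bearing blocks, 70 x 50 mm, top 66 mm above the bench, riding along the screw; origin at bench height under its middle, axes as the slide unit. It moves 8 mm along the unit's +y for each click forward; it is at y = 190 mm in the unit's frame at the wanted click. Not to be touched.
- pointer (a point): Tip of the carriage's white pointer, on its +x side, 45 mm above the bench.
- post (a point): Top of the thin green station post on the slide unit, 74 mm above the bench, at x = 58, y = 190 mm in the unit's frame.
- coupling: Loose shaft coupling standing on the bench: silver cylinder with a red middle, 42 mm diameter, 46 mm high; origin under its centre. Bystander.
- bearing: Loose spare linear bearing: steel block with green ends, 46 x 66 x 26 mm; origin under its centre. Bystander.
- sensor: Loose yellow sensor block, 30 x 46 x 22 mm; origin under its centre. Bystander.
- grease_jar: Loose white jar with blue cap, 54 mm diameter, 85 mm high; origin under its centre. Bystander.

How it is judged (in metres and radians):
At the end, for the whole second after the job is handed in: The wheel rests still within 0.15 rad of the wanted click (orange lobe up), the carriage is within 2.5 mm of the station post, and every loose part is within 15 mm of where it stood (value of joint wheel between -0.15 and 0.15 rad and velocity of joint wheel between -0.1 and 0.1 rad/s and y of carriage in the frame of slide_unit between 0.1875 and 0.1925 m and distance of each of coupling, bearing, sensor, grease_jar from where it was at the start of the episode below 0.015 m); the robot touches nothing.
It fails at once if the wheel is run past the wanted click (value of joint wheel above 0.65 rad).
It fails at once if the carriage is pushed directly (contact force between any of the fingers, the arm and carriage above 1 N).
It fails at once if a loose part is moved, lifted or knocked over (distance of any of coupling, bearing, sensor, grease_jar from where it was at the start of the episode above 0.015 m or angle between any of coupling, grease_jar's own z axis and vertical above 0.4 rad).
It also fails if it takes over 58 s, if anything falls off the work surface, if the arm or the gripper's body presses on something with over 40 N, if the wrist force passes 120 N, or if a joint passes its speed limit or range.

ROBOT

A 6-joint arm with a two-finger parallel gripper is mounted at the origin on the work surface. World frame = base frame: x ahead of the robot, y to its left, z up, the work surface at z = 0. Lengths are in mm, angles in degrees, forces in N, time in s.
With the tool pointing down it reaches from about 300 to 850 mm from the base axis. Payload 4.2 kg.
Tool frame: the origin (TCP) lies midway between the tips of the shut fingers; the grasp point (between the pads) lies 19 mm behind it (env.grip_point_offset is the distance from the TCP to the grasp point, in mm); z points along the fingers, x is the direction in which the jaws open and shut, and the axes are right-handed (so a half turn about z gives the same grasp; the last joint's range is limited). The gripper opens to 91 mm and grips with 3 to 60 N. Pads are 32 mm wide; open, the fingers measure 118 mm over their backs; the gripper's body (76 mm by 178 mm) begins 60 mm behind the grasp point.
Start: joints at [-1.146, 18.312, 89.639, -0, 72.044, -1.146], TCP at [575.016, 0, 213.976] pointing down, gripper open.
Joint ranges: [-177.97, 177.97], [-48.28, 115.42], [12.27, 149.76], [-77.06, 257.06], [2.81, 150.46], [-146.56, 146.56]. Speed limits (degrees/s): [147.25, 147.25, 180, 180, 180, 180].

INTERFACE

Orientations are given as [roll, pitch, yaw] about the fixed x, y, z axes, in that order (R = Rz(yaw) Ry(pitch) Rx(roll)).
In Python, from workcell import env gives the robot as it stands.
- The arm moves only by the shell command python3 -m pendant 'ROWS' [FORCE]. ROWS is JSON, a list of rows, each an object with "xyz": the shift along the tool's x, y, z in m, a list of three; "roll": the turn about the tool's z in degrees; "jaw": the closure, from 0 (fully open) to 1 (shut). A call has exactly 8 rows; each row is the pose to reach, as a shift and turn from the pose commanded when the call began, along the tool's axes at that moment; what a row does not reach only later rows make up. A row lasts 1/8 s, in which the tool goes at most 62.5 mm and 10.7 degrees, less where a joint would pass 70% of its speed; a pose out of reach is approached as far as the arm can. A call with a gripper value outside its range is refused whole. The fingers move at their own pace and stop on an object; FORCE is the grip in N (left out, the last holds). Time passes only in rows, so rows that repeat a pose let the fingers close, or fill a call up. It gives the time, the measured TCP pose, the force and the opening at its end, in the units of the state.
- env.state(): the state, without advancing time (a new reading comes with each control period).
- env.grab_frame(name): name is "scene" or "side" or "wrist"; returns (picture, depth): 384x512x3 uint8, blue, green, red; 384x512 float32, mm along the optical axis (not along the pixel's ray), 0 where there is no reading.
- env.camera_params(name): a dict with "camera_matrix" (3x3 intrinsics, pixels), "cam_to_world" (4x4, takes a point from camera to world coordinates); the wrist camera has in their place "hand_eye" (4x4, takes a point from camera to tool coordinates, whose origin is the TCP and whose axes are the tool frame's). Camera axes: x right, y up, looking along -z (the intrinsics and any distortion apply to the point x, -y, -z); pixel columns grow to the right and rows downward; lengths in mm; the calibration is good to about 2 mm. A picture is of the moment at which its call begins: read the wrist's pose just before it. camera_params takes no time and is no camera call.
- env.job_done(): hands the job in, once; it reports no verdict.
The state is a dict: "time_s": time; "qpos": joint angles; "qvel": joint speeds; "effort": joint torques, N m; "ee_pos": TCP position; "ee_rot": TCP orientation; "force": force on the tool from outside, world axes, zero at the start; "torque": the same for the moment, N m; "gripper_width": finger opening in mm.
Only numpy, scipy, OpenCV 4.12 (cv2) and the standard library are available. Lean on these libraries where they do the work, as an engineer would, in place of code of your own. Each camera call takes 0.05 s, during which the arm holds its last target. There are 200 camera calls.

## Working session

There is one attempt and no reset: what is moved stays moved. The work goes in short steps, Python scripts to look and compute and a shell command to move; the robot and the scene stay as the last step left them, time stands still between calls to the robot, and variables do not carry over. Pictures are saved under pics/ and viewed, about 8 in all and at most 12, crops included, and the job is handed in when it is done.

```bash
mkdir -p pics
cat > h.py <<'E'
import numpy as np,cv2
from workcell import env
from scipy.spatial.transform import Rotation as R
def grab(n):
    s=env.state();p=env.camera_params(n);im,d=env.grab_frame(n)
    K=np.array(p["camera_matrix"])
    if n=="wrist":
        T=np.eye(4);T[:3,:3]=R.from_euler('xyz',s["ee_rot"],degrees=True).as_matrix();T[:3,3]=s["ee_pos"]
        T=T@np.array(p["hand_eye"])
    else:T=np.array(p["cam_to_world"])
    np.savez(f"pics/{n}.npz",im=im,d=d,K=K,T=T);return im,d,K,T
def cloud(n):
    z=np.load(f"pics/{n}.npz");d=z["d"];K=z["K"];T=z["T"]
    v,u=np.mgrid[:d.shape[0],:d.shape[1]]
    x=(u-K[0,2])/K[0,0]*d;y=(v-K[1,2])/K[1,1]*d
    P=np.stack([x,-y,-d,np.ones_like(d)],-1)@T.T
    P=P[...,:3];P[d==0]=np.nan;return z["im"],P
E
python3 - <<'E'
from h import *
a=[]
for n in("scene","side"):
    im,d,K,T=grab(n);print(n,T.round(2).tolist(),K.tolist());cv2.imwrite(f"pics/{n}0.png",cv2.resize(im,None,fx=1.5,fy=1.5))
s=env.state();print({k:s[k] for k in("time_s","ee_pos","ee_rot","force","gripper_width")})
print([k for k in env.camera_params("scene")])
E
```

```text
scene [[0.65, -0.48, 0.59, 1144.68], [0.76, 0.39, -0.51, -502.31], [0.01, 0.78, 0.62, 640.66], [0.0, 0.0, 0.0, 1.0]] [[395.3207770265951, 0.0, 262.63047968912474], [0.0, 395.3207770265951, 197.0622763762151], [0.0, 0.0, 1.0]]
side [[1.0, 0.06, -0.05, 569.87], [-0.08, 0.69, -0.72, -561.2], [-0.01, 0.72, 0.69, 573.65], [0.0, 0.0, 0.0, 1.0]] [[403.6266463521731, 0.0, 254.0434178175466], [0.0, 403.6266463521731, 192.99937862335727], [0.0, 0.0, 1.0]]
{'time_s': 0.1, 'ee_pos': array([5.74559408e+02, 3.58421345e-03, 2.13215467e+02]), 'ee_rot': array([-1.79999354e+02,  8.86077060e-02, -8.25930467e-04]), 'force': array([-0.36559795,  0.05285524, -0.85495458]), 'gripper_width': 91.27439800667675}
['camera_matrix', 'cam_to_world']
```

View pics/scene0.png

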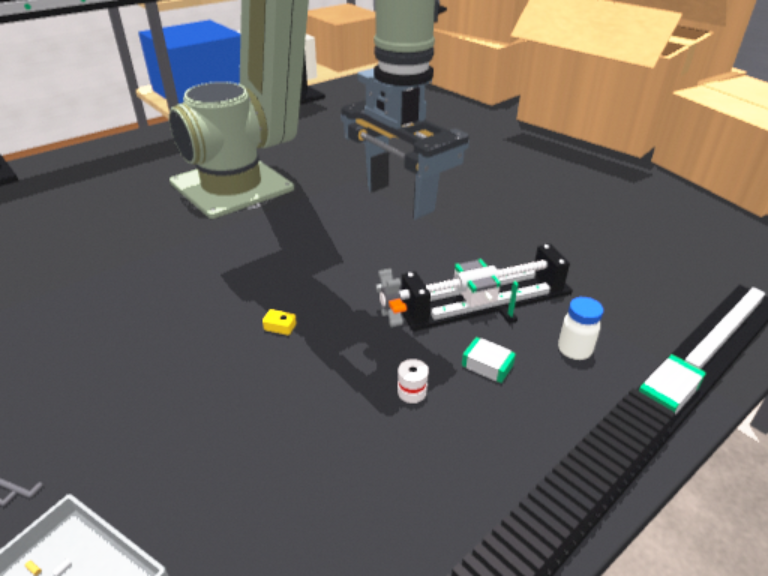

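View pics/side0.png

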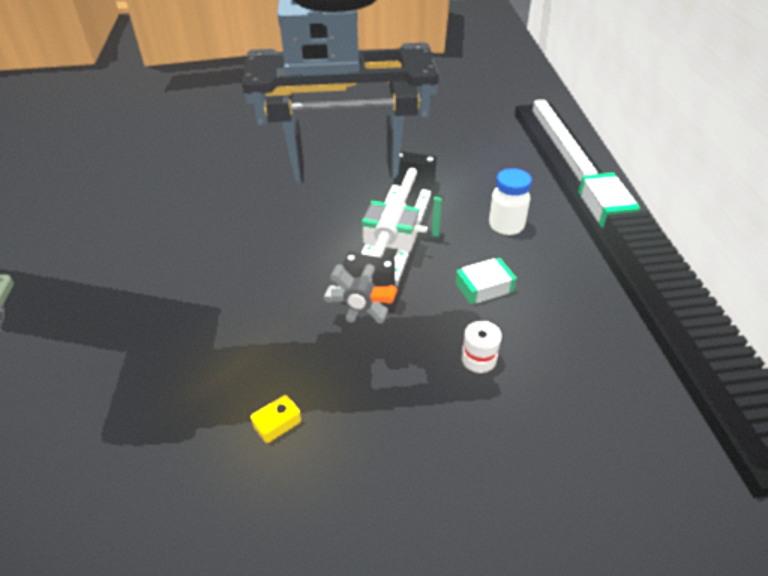

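Run:
```python
from h import *
im,P=cloud("side")
a=cv2.resize(im[95:225,205:305],None,fx=6,fy=6,interpolation=cv2.INTER_CUBIC)[:, :600]
cv2.imwrite("pics/side1.png",cv2.resize(a,(461,600)))
for n in("side","scene"):
    im,P=cloud(n);hsv=cv2.cvtColor(im,cv2.COLOR_BGR2HSV)
    m=cv2.inRange(hsv,(3,150,100),(14,255,255))>0
    near=np.linalg.norm(P[...,:2]-[600,50],axis=-1)<350
    m&=near&(P[...,2]<150);print(n,"orange",m.sum(),np.nanmedian(P[m],0).round(1),np.nanmin(P[m],0).round(1),np.nanmax(P[m],0).round(1))
    g=(cv2.inRange(hsv,(60,100,40),(90,255,255))>0)&near&(P[...,2]>10)
    k,l,st,c=cv2.connectedComponentsWithStats(g.astype(np.uint8))
    for i in range(1,k):
        if st[i,4]>8:
            q=P[l==i];print("green",c[i].round(),st[i,4],np.nanmedian(q,0).round(1),np.nanmin(q,0).round(1),np.nanmax(q,0).round(1))
    w=near&(P[...,2]>4)&(P[...,2]<130)
    # print height-band stats
im,P=cloud("side")
for (u,v) in [(238,197),(239,196),(237,199)]: print(u,v,P[v,u].round(1))
```

```text
side orange 88 [613.2 -38.1  58.4] [595.6 -46.6   9.2] [629.9   8.9  65.5]
green [291. 143.] 106 [702.7 134.9  45.7] [697.9 131.4  10.5] [713.9 226.6  75.5]
green [252. 135.] 23 [619.7 149.1  61.8] [611.2 141.7  59.9] [628.1 153.5  64.4]
green [274. 139.] 21 [663.9 130.5  61.5] [657.1 125.5  59. ] [675.6 138.   63.9]
green [246. 148.] 43 [603.8 107.2  60.3] [595.5 103.2  53.6] [614.3 113.3  62.9]
green [269. 152.] 42 [651.1  89.5  60.5] [640.   85.4  53.6] [660.4  94.3  63.2]
green [338. 180.] 67 [784.6  29.   24.7] [775.6  12.1  10.5] [793.5  55.5  27.6]
green [311. 189.] 114 [726.1  13.6  21.9] [718.1  -4.9  10. ] [736.2  37.8  26.9]
scene orange 44 [612.8 -35.9  56.9] [567.  -48.6  14.3] [628.1  13.2  63.2]
green [321. 175.] 13 [619.4 148.   60.4] [610.2 142.9  59.3] [628.  152.8  61.7]
green [305. 178.] 22 [602.3 107.1  59.9] [594.6 102.9  53.8] [613.6 115.7  61.5]
green [331. 187.] 20 [667.9 130.4  59.7] [639.1 123.9  14.8] [675.7 179.8  61.1]
green [314. 191.] 31 [653.6  88.8  59. ] [641.5  83.6  54.3] [663.4  97.6  63. ]
green [342. 199.] 79 [704.2 132.2  42.3] [650.2 129.   10.2] [708.7 207.5  73.3]
green [312. 233.] 55 [729.    6.2  22.8] [715.9  -8.7  10.7] [738.   37.8  25.1]
green [337. 243.] 92 [785.3  28.4  22.5] [773.4  10.7  10.1] [793.6  56.4  26.1]
238 197 [579.4 -37.9  61.1]
239 196 [581.4 -34.8  60.5]
237 199 [577.5 -35.2  53.5]
```

View pics/side1.png

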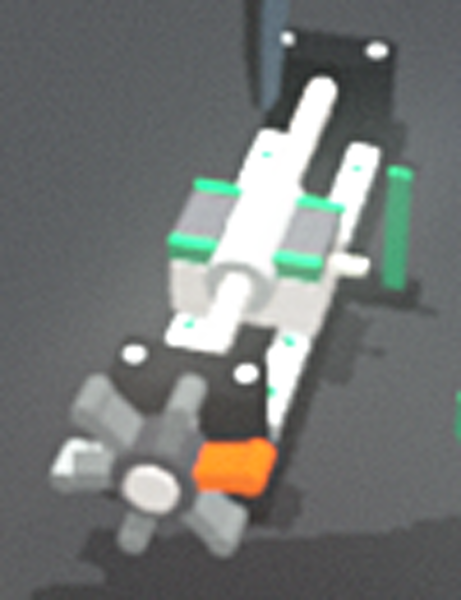

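```bash
cat >> h.py <<'E'
def uw(p,x0,y0,yaw):
    c,s=np.cos(np.radians(yaw)),np.sin(np.radians(yaw));p=np.atleast_2d(p).astype(float)
    return np.c_[x0+c*p[:,0]-s*p[:,1],y0+s*p[:,0]+c*p[:,1],p[:,2]]
def proj(W,K,T):
    C=(np.c_[W,np.ones(len(W))]@np.linalg.inv(T).T)[:,:3]
    return np.c_[K[0,0]*C[:,0]/-C[:,2]+K[0,2],K[1,1]*-C[:,1]/-C[:,2]+K[1,2]]
E
python3 - <<'E'
from h import *
pose=(583,-26,-20)
outs=[]
for n,(u0,u1,v0,v1) in {"side":(205,305,95,225),"scene":(240,400,150,230)}.items():
    z=np.load(f"pics/{n}.npz");im,K,T=z["im"],z["K"],z["T"];f=4.5
    a=cv2.resize(im[v0:v1,u0:u1],None,fx=f,fy=f,interpolation=cv2.INTER_CUBIC)
    def dot(p,c):
        for q in proj(uw(p,*pose),K,T):cv2.circle(a,tuple(int(t) for t in ((q-[u0,v0]+.5)*f)),2,c,-1)
    for k in range(6):
        t=np.radians(60*k);dot([[46*np.sin(t),-10,50+46*np.cos(t)]],(0,0,255) if k!=1 else (255,0,255))
    dot([[58,190,74],[58,190,8]],(0,255,255))
    dot([[sx*35,y,66] for sx in(-1,1) for y in(125,175)],(255,255,0))
    dot([[sx*37,y,0] for sx in(-1,1) for y in(25,325)],(255,100,0))
    outs.append(a)
h=max(o.shape[0] for o in outs)
a=np.hstack([cv2.copyMakeBorder(o,0,h-o.shape[0],0,0,0) for o in outs])
print(a.shape);cv2.imwrite("pics/ov.png",a if a.shape[1]<=800 else cv2.resize(a,(800,int(a.shape[0]*800/a.shape[1]))))
E
```

```text
(585, 1170, 3)
```

View pics/ov.png

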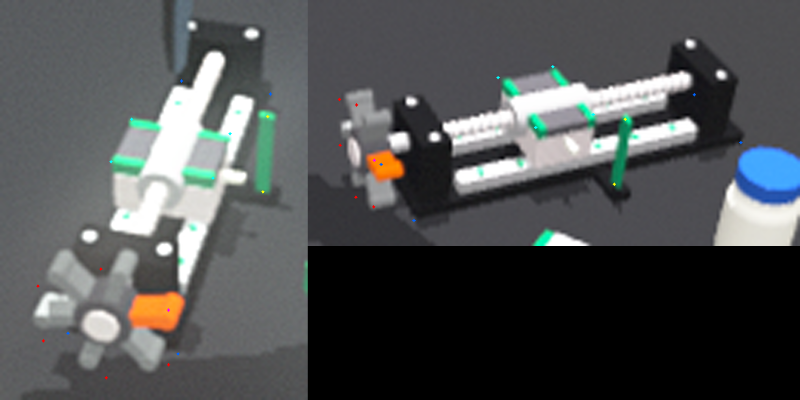

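Run:
```python
from h import *
im,P=cloud("side");hsv=cv2.cvtColor(im,cv2.COLOR_BGR2HSV)
c,s=np.cos(np.radians(-20)),np.sin(np.radians(-20))
a=np.full((500,800,3),255,np.uint8)
for j,n in enumerate(("side","scene")):
    im,P=cloud(n)
    d=P-[583,-26,0];X=c*d[...,0]+s*d[...,1];Y=-s*d[...,0]+c*d[...,1];Z=P[...,2]
    m=(abs(X)<60)&(Y>-25)&(Y<14)&(Z>2)&(Z<110)
    for x,y,z,col in zip(X[m],Y[m],Z[m],im[m]):
        cv2.circle(a,(int(200+400*j+x*3.3),int(420-z*3.7*.9)),3,tuple(int(t) for t in col),-1)
    for k in range(6):
        t=np.radians(60*k);p=(46*np.sin(t),50+46*np.cos(t));cv2.circle(a,(int(200+400*j+p[0]*3.3),int(420-p[1]*3.33)),4,(0,0,255),1)
    f=m&(Z>85);print(n,f.sum(),np.c_[X[f],Y[f],Z[f]].round(0)[:40].tolist())
cv2.imwrite("pics/xz.png",a)
```

```text
side 77 [[9.0, 14.0, 94.0], [-28.0, 11.0, 85.0], [-27.0, 11.0, 85.0], [6.0, 12.0, 92.0], [8.0, 10.0, 94.0], [10.0, 11.0, 94.0], [11.0, 12.0, 94.0], [13.0, 12.0, 93.0], [-29.0, 8.0, 86.0], [6.0, 10.0, 92.0], [9.0, 8.0, 93.0], [10.0, 10.0, 92.0], [12.0, 9.0, 94.0], [14.0, 10.0, 93.0], [15.0, 14.0, 90.0], [5.0, 7.0, 92.0], [8.0, 5.0, 94.0], [10.0, 4.0, 95.0], [12.0, 5.0, 95.0], [13.0, 7.0, 94.0], [15.0, 7.0, 93.0], [15.0, 11.0, 90.0], [-28.0, 3.0, 85.0], [-26.0, 3.0, 86.0], [7.0, 2.0, 94.0], [8.0, 4.0, 93.0], [11.0, 2.0, 95.0], [12.0, 4.0, 93.0], [13.0, 6.0, 92.0], [15.0, 8.0, 91.0], [16.0, 8.0, 91.0], [6.0, 0.0, 93.0], [7.0, 1.0, 93.0], [9.0, -0.0, 94.0], [11.0, -0.0, 94.0], [13.0, 1.0, 94.0], [14.0, 2.0, 93.0], [15.0, 4.0, 91.0], [16.0, 10.0, 86.0], [6.0, -1.0, 91.0]]
scene 41 [[-25.0, 3.0, 86.0], [-25.0, 5.0, 85.0], [11.0, 5.0, 93.0], [10.0, 7.0, 92.0], [12.0, 9.0, 92.0], [10.0, -7.0, 92.0], [11.0, -5.0, 92.0], [11.0, -3.0, 92.0], [12.0, -1.0, 92.0], [12.0, 2.0, 91.0], [14.0, 3.0, 93.0], [15.0, 6.0, 93.0], [14.0, 9.0, 91.0], [15.0, 11.0, 92.0], [14.0, -9.0, 93.0], [13.0, -6.0, 91.0], [17.0, -5.0, 94.0], [15.0, -2.0, 92.0], [17.0, 0.0, 92.0], [16.0, 3.0, 91.0], [15.0, 6.0, 90.0], [14.0, 9.0, 89.0], [15.0, 11.0, 89.0], [14.0, -9.0, 90.0], [15.0, -7.0, 90.0], [17.0, -5.0, 91.0], [15.0, -2.0, 89.0], [16.0, 0.0, 89.0], [16.0, 3.0, 89.0], [15.0, 6.0, 87.0], [17.0, 8.0, 88.0], [18.0, 10.0, 88.0], [12.0, -8.0, 86.0], [17.0, -7.0, 89.0], [17.0, -5.0, 88.0], [17.0, -2.0, 88.0], [18.0, -0.0, 87.0], [17.0, 2.0, 87.0], [17.0, 5.0, 85.0], [18.0, 7.0, 86.0]]
```

View pics/xz.png

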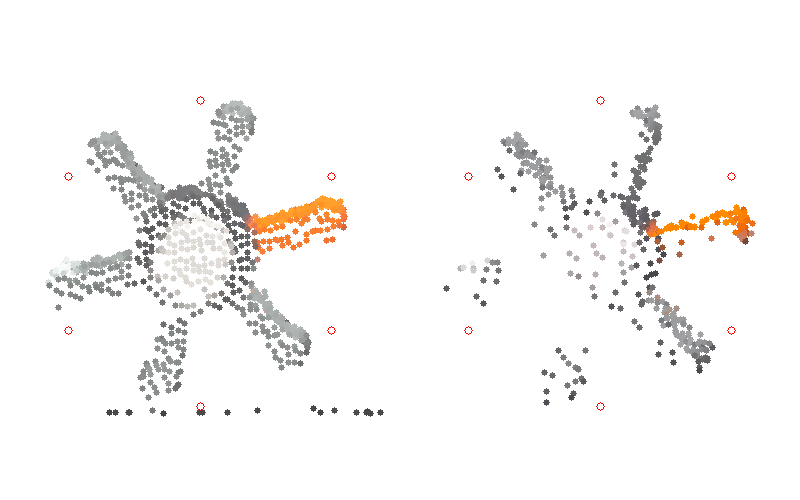

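```bash
python3 -m pendant '[{"xyz":[-0.005,0.006,0.02],"roll":7,"jaw":1},{"xyz":[-0.01,0.012,0.04],"roll":14,"jaw":1},{"xyz":[-0.014,0.018,0.06],"roll":20,"jaw":1},{"xyz":[-0.014,0.018,0.08],"roll":20,"jaw":1},{"xyz":[-0.014,0.018,0.083],"roll":20,"jaw":1},{"xyz":[-0.014,0.018,0.083],"roll":20,"jaw":1},{"xyz":[-0.014,0.018,0.083],"roll":20,"jaw":1},{"xyz":[-0.014,0.018,0.083],"roll":20,"jaw":1}]' 20
cat > look.py <<'E'
from h import *
import sys
def ang(col=True):
    grab("side");im,P=cloud("side")
    c,s=np.cos(np.radians(-20)),np.sin(np.radians(-20))
    d=P-[583,-26,0];X=c*d[...,0]+s*d[...,1];Y=-s*d[...,0]+c*d[...,1];Z=P[...,2]-48;X=X+1
    m=(Y>-20)&(Y<16)&(np.hypot(X,Z)<50)&(np.hypot(X,Z)>26)
    ph=np.arctan2(X,Z)[m];o=cv2.inRange(cv2.cvtColor(im,cv2.COLOR_BGR2HSV),(3,150,100),(14,255,255))[m]>0
    A=np.degrees(np.angle(np.mean(np.exp(6j*ph))))/6
    O=np.degrees(np.angle(np.mean(np.exp(1j*ph[o])))) if o.any() else None
    hsv=cv2.cvtColor(im,cv2.COLOR_BGR2HSV);g=(cv2.inRange(hsv,(60,100,40),(90,255,255))>0)&(abs(X)<38)&(Y>90)&(Y<230)&(Z>3)
    print("lobe mod60",A.round(1),"orange",O,o.sum(),"carr y",np.nanmean([Y[g].min(),Y[g].max()]).round(1),"force",env.state()["force"].round(1),"t",env.state()["time_s"])
    return im
im=ang()
if len(sys.argv)>1:
    cv2.imwrite(sys.argv[1],cv2.resize(im[60:225,180:320],None,fx=3.5,fy=3.5,interpolation=cv2.INTER_CUBIC))
E
python3 look.py pics/l1.png
```

```text
time_s: 1.1
ee_pos: [561.5, -18.0, 131.7]
ee_rot: [-180.0, -0.1, -20.0]
force: [-0.3, -0.2, 0.0]
gripper_width: 13.9
lobe mod60 -0.4 orange 55.56757071512202 62 carr y 152.5 force [-0.3 -0.5  0.2] t 1.15
```

View pics/l1.png

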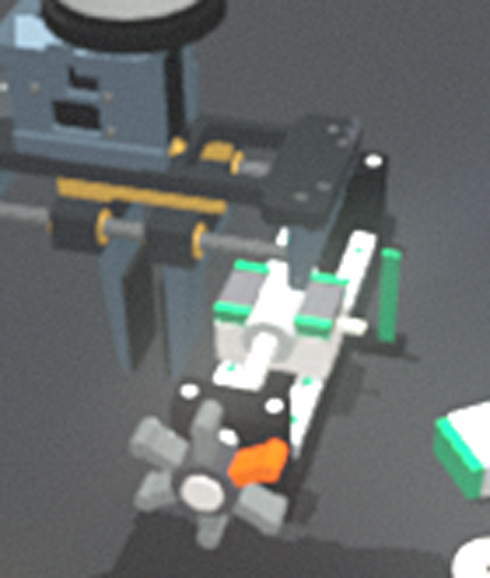

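```bash
python3 -m pendant '[{"xyz":[-0.003,0,0.015],"roll":0,"jaw":1},{"xyz":[-0.003,0,0.03],"roll":0,"jaw":1},{"xyz":[-0.003,0,0.04],"roll":0,"jaw":1},{"xyz":[-0.003,0,0.045],"roll":0,"jaw":1},{"xyz":[-0.003,0,0.049],"roll":0,"jaw":1},{"xyz":[-0.003,0,0.049],"roll":0,"jaw":1},{"xyz":[-0.003,0,0.049],"roll":0,"jaw":1},{"xyz":[-0.003,0,0.049],"roll":0,"jaw":1}]' 
python3 look.py
python3 -m pendant '[{"xyz":[0.006,0,0],"roll":0,"jaw":1},{"xyz":[0.011,0,0],"roll":0,"jaw":1},{"xyz":[0.016,0,0],"roll":0,"jaw":1},{"xyz":[0.021,0,0],"roll":0,"jaw":1},{"xyz":[0.025,0,0],"roll":0,"jaw":1},{"xyz":[0.028,0,0],"roll":0,"jaw":1},{"xyz":[0.028,0,0],"roll":0,"jaw":1},{"xyz":[0.028,0,0],"roll":0,"jaw":1}]' 
python3 look.py pics/l2.png
```

```text
time_s: 2.15
ee_pos: [558.4, -17.0, 82.3]
ee_rot: [-180.0, -0.0, -20.0]
force: [-0.3, -0.5, 0.8]
gripper_width: 0.3
lobe mod60 -2.4 orange 55.49471117885402 62 carr y 151.1 force [ 0.7  0.4 -0.1] t 2.2
time_s: 3.2
ee_pos: [585.7, -26.8, 82.5]
ee_rot: [-180.0, -0.2, -20.0]
force: [1.3, 0.2, -0.2]
gripper_width: 0.3
lobe mod60 26.4 orange 84.23554979364985 51 carr y 134.7 force [-0.1  0.4 -1.1] t 3.25
```

View pics/l2.png

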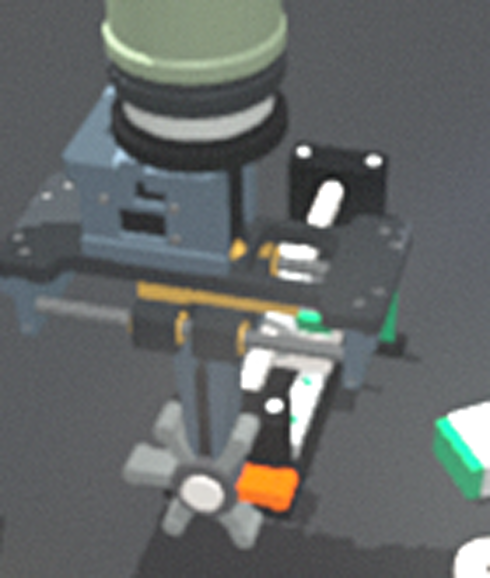

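```bash
python3 -m pendant '[{"xyz":[0.004,0,0],"roll":0,"jaw":1},{"xyz":[0.006,0,0],"roll":0,"jaw":1},{"xyz":[0.006,0,0],"roll":0,"jaw":1},{"xyz":[0.006,0,-0.012],"roll":0,"jaw":1},{"xyz":[0.006,0,-0.03],"roll":0,"jaw":1},{"xyz":[0.006,0,-0.04],"roll":0,"jaw":1},{"xyz":[-0.01,0,-0.04],"roll":0,"jaw":1},{"xyz":[-0.028,0,-0.04],"roll":0,"jaw":1}]' 
python3 look.py
```

```text
time_s: 4.25
ee_pos: [556.5, -16.6, 121.5]
ee_rot: [180.0, 0.1, -20.0]
force: [-0.9, 0.4, 0.2]
gripper_width: 0.7
lobe mod60 -0.5 orange 114.90617945427873 48 carr y 162.0 force [-2.8  0.2 -0.8] t 4.3
```

```bash
python3 -m pendant '[{"xyz":[0,0,0.02],"roll":0,"jaw":1},{"xyz":[0,0,0.04],"roll":0,"jaw":1},{"xyz":[0,0,0.04],"roll":0,"jaw":1},{"xyz":[0.006,0,0.04],"roll":0,"jaw":1},{"xyz":[0.012,0,0.04],"roll":0,"jaw":1},{"xyz":[0.018,0,0.04],"roll":0,"jaw":1},{"xyz":[0.024,0,0.04],"roll":0,"jaw":1},{"xyz":[0.028,0,0.04],"roll":0,"jaw":1}]' 
python3 look.py
python3 -m pendant '[{"xyz":[0.004,0,0],"roll":0,"jaw":1},{"xyz":[0.006,0,0],"roll":0,"jaw":1},{"xyz":[0.006,0,0],"roll":0,"jaw":1},{"xyz":[0.006,0,-0.012],"roll":0,"jaw":1},{"xyz":[0.006,0,-0.03],"roll":0,"jaw":1},{"xyz":[0.006,0,-0.04],"roll":0,"jaw":1},{"xyz":[-0.01,0,-0.04],"roll":0,"jaw":1},{"xyz":[-0.028,0,-0.04],"roll":0,"jaw":1}]' 
python3 look.py pics/l3.png
```

```text
time_s: 5.3
ee_pos: [584.4, -26.7, 81.3]
ee_rot: [180.0, 0.1, -20.0]
force: [-2.9, 1.1, -0.3]
gripper_width: 0.6
lobe mod60 24.1 orange 145.93811672351518 51 carr y 139.7 force [-0.3 -0.7 -0.7] t 5.35
time_s: 6.35
ee_pos: [556.5, -16.6, 121.5]
ee_rot: [180.0, 0.1, -20.0]
force: [-0.2, 0.4, 0.2]
gripper_width: 0.6
lobe mod60 -0.2 orange 178.89410419575069 57 carr y 169.7 force [-2.7  0.3  0.9] t 6.4
```

View pics/l3.png

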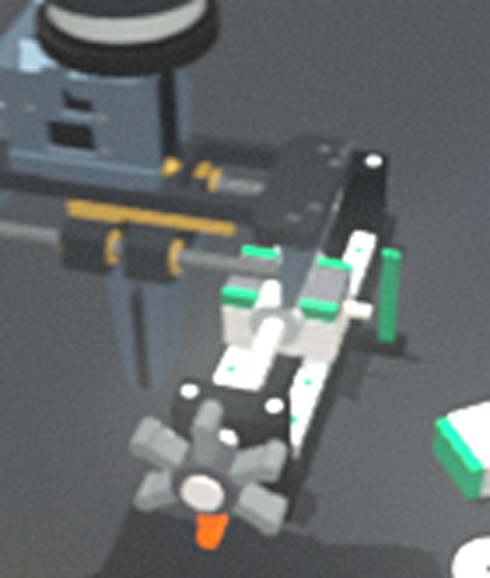

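The orange lobe now points straight down (210,530), so the wheel is in click −3, and the pointer (360,310) is still short of the post. I'll repeat the stroke.

```bash
python3 -m pendant '[{"xyz":[0,0,0.02],"roll":0,"jaw":1},{"xyz":[0,0,0.04],"roll":0,"jaw":1},{"xyz":[0,0,0.04],"roll":0,"jaw":1},{"xyz":[0.006,0,0.04],"roll":0,"jaw":1},{"xyz":[0.012,0,0.04],"roll":0,"jaw":1},{"xyz":[0.018,0,0.04],"roll":0,"jaw":1},{"xyz":[0.024,0,0.04],"roll":0,"jaw":1},{"xyz":[0.028,0,0.04],"roll":0,"jaw":1}]' 
python3 -m pendant '[{"xyz":[0.004,0,0],"roll":0,"jaw":1},{"xyz":[0.006,0,0],"roll":0,"jaw":1},{"xyz":[0.006,0,0],"roll":0,"jaw":1},{"xyz":[0.006,0,-0.012],"roll":0,"jaw":1},{"xyz":[0.006,0,-0.03],"roll":0,"jaw":1},{"xyz":[0.006,0,-0.04],"roll":0,"jaw":1},{"xyz":[-0.01,0,-0.04],"roll":0,"jaw":1},{"xyz":[-0.028,0,-0.04],"roll":0,"jaw":1}]' 
python3 look.py
```

```text
time_s: 7.4
ee_pos: [584.4, -26.7, 81.4]
ee_rot: [180.0, 0.1, -20.0]
force: [-2.4, 0.8, -1.4]
gripper_width: 0.7
time_s: 8.4
ee_pos: [556.5, -16.6, 121.6]
ee_rot: [180.0, 0.1, -20.0]
force: [-0.0, 0.9, -0.8]
gripper_width: 0.2
lobe mod60 -0.4 orange -114.41354878252211 44 carr y 177.4 force [-3.   0.4 -0.1] t 8.45
```

Orange is at −120° (click −2). Next stroke.

```bash
python3 -m pendant '[{"xyz":[0,0,0.02],"roll":0,"jaw":1},{"xyz":[0,0,0.04],"roll":0,"jaw":1},{"xyz":[0,0,0.04],"roll":0,"jaw":1},{"xyz":[0.006,0,0.04],"roll":0,"jaw":1},{"xyz":[0.012,0,0.04],"roll":0,"jaw":1},{"xyz":[0.018,0,0.04],"roll":0,"jaw":1},{"xyz":[0.024,0,0.04],"roll":0,"jaw":1},{"xyz":[0.028,0,0.04],"roll":0,"jaw":1}]' 
python3 -m pendant '[{"xyz":[0.004,0,0],"roll":0,"jaw":1},{"xyz":[0.006,0,0],"roll":0,"jaw":1},{"xyz":[0.006,0,0],"roll":0,"jaw":1},{"xyz":[0.006,0,-0.012],"roll":0,"jaw":1},{"xyz":[0.006,0,-0.03],"roll":0,"jaw":1},{"xyz":[0.006,0,-0.04],"roll":0,"jaw":1},{"xyz":[-0.01,0,-0.04],"roll":0,"jaw":1},{"xyz":[-0.028,0,-0.04],"roll":0,"jaw":1}]' 
python3 look.py
```

```text
time_s: 9.45
ee_pos: [584.5, -26.7, 81.4]
ee_rot: [180.0, 0.1, -20.0]
force: [-2.4, 1.2, -1.7]
gripper_width: 0.3
time_s: 10.45
ee_pos: [556.5, -16.6, 121.6]
ee_rot: [180.0, 0.1, -20.0]
force: [-0.8, 0.5, -0.7]
gripper_width: 0.5
lobe mod60 -0.2 orange -52.754866639855 102 carr y 184.7 force [-3.3  0.8 -0.6] t 10.5
```

Click −1. One last stroke, then lift well clear.

```bash
python3 -m pendant '[{"xyz":[0,0,0.02],"roll":0,"jaw":1},{"xyz":[0,0,0.04],"roll":0,"jaw":1},{"xyz":[0,0,0.04],"roll":0,"jaw":1},{"xyz":[0.006,0,0.04],"roll":0,"jaw":1},{"xyz":[0.012,0,0.04],"roll":0,"jaw":1},{"xyz":[0.018,0,0.04],"roll":0,"jaw":1},{"xyz":[0.024,0,0.04],"roll":0,"jaw":1},{"xyz":[0.028,0,0.04],"roll":0,"jaw":1}]' 
python3 -m pendant '[{"xyz":[0.004,0,0],"roll":0,"jaw":1},{"xyz":[0.006,0,0],"roll":0,"jaw":1},{"xyz":[0.006,0,0],"roll":0,"jaw":1},{"xyz":[0.006,0,-0.012],"roll":0,"jaw":1},{"xyz":[0.006,0,-0.03],"roll":0,"jaw":1},{"xyz":[0.006,0,-0.05],"roll":0,"jaw":1},{"xyz":[-0.02,0,-0.08],"roll":0,"jaw":1},{"xyz":[-0.05,0,-0.1],"roll":0,"jaw":1}]' 
python3 look.py
python3 -m pendant '[{"xyz":[-0.04,0,-0.02],"roll":0,"jaw":1},{"xyz":[-0.08,0,-0.04],"roll":0,"jaw":1},{"xyz":[-0.08,0,-0.04],"roll":0,"jaw":1},{"xyz":[-0.08,0,-0.04],"roll":0,"jaw":1},{"xyz":[-0.08,0,-0.04],"roll":0,"jaw":1},{"xyz":[-0.08,0,-0.04],"roll":0,"jaw":1},{"xyz":[-0.08,0,-0.04],"roll":0,"jaw":1},{"xyz":[-0.08,0,-0.04],"roll":0,"jaw":1}]'
python3 look.py pics/l4.png
```

```text
time_s: 11.5
ee_pos: [584.4, -26.7, 81.4]
ee_rot: [180.0, 0.1, -20.0]
force: [-2.7, 0.2, -0.8]
gripper_width: 0.6
time_s: 12.5
ee_pos: [538.0, -9.4, 184.3]
ee_rot: [-179.9, -0.2, -20.0]
force: [-0.3, 0.2, 0.8]
gripper_width: 0.4
lobe mod60 -0.4 orange 1.547031421459113 93 carr y 193.6 force [-3.4  0.9 -0.2] t 12.55
time_s: 13.55
ee_pos: [462.5, 17.8, 221.7]
ee_rot: [180.0, 0.0, -20.0]
force: [0.1, -0.5, 0.6]
gripper_width: 0.7
lobe mod60 -0.1 orange 1.7941166686942578 90 carr y 192.3 force [-0.6  0.1 -0.2] t 13.6
```

View pics/l4.png

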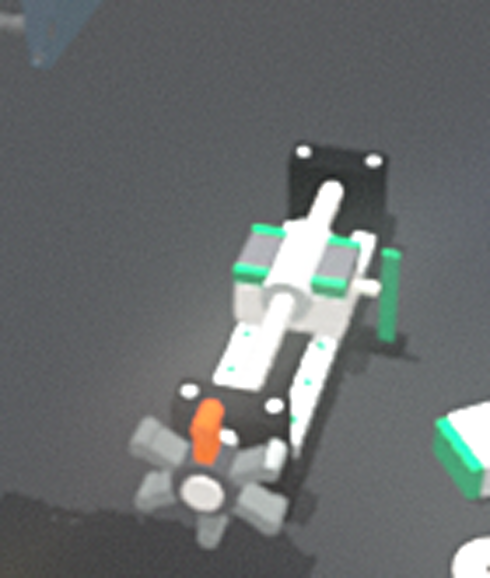

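The orange lobe stands upright (208,425), the pointer (370,288) is level with the post (390,290), and the arm is clear.

```bash
python3 -c "
from workcell import env
env.job_done()"
```

```text
the job is handed in; nothing more can be done
```

I flicked the wheel forward five clicks with the shut fingertips, pushing each lobe about 35° and then lifting out so the wheel snapped on. I then backed the arm clear and handed the job in at about 13.6 s.

**Wheel:** the last check put the orange lobe within 2° of upright, and the angle did not change between the last two looks, about 1 s apart.

**Carriage:** the last picture shows the pointer level with the post. The depth estimate read 192.3 mm against the wanted 190 mm, and 193.6 mm a second earlier. That estimate ran 1–3 mm high at most clicks, and much lower when the gripper blocked the view. I therefore relied on the click and the pointer.

**Loose parts:** I did not measure the loose parts again after the strokes. The gripper stayed near the wheel and never went below about 81 mm. The highest force among the readings I took was about 3.5 N.

**First reading:** the first pictures showed the wheel about 17° off a click, but it had settled before I touched it.

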